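# Half-shade check of a quadrant detector

## Robot

A 6-joint arm with a two-finger parallel gripper is mounted at the origin on a cart in front of the work surface, level with it; the furniture and walls round the work are solid. World frame = base frame: x ahead of the robot, y to its left, z up, the work surface at z = 0. Lengths are in m, angles in rad, forces in N, time in s.
With the tool pointing down it reaches from about 0.375 to 0.9 m from the base axis. Payload 3.1 kg.
Tool frame: the origin (TCP) lies midway between the tips of the shut fingers; the grasp point (between the pads) lies 19 mm behind it; z points along the fingers, y is the line along which they close (so a half turn about z gives the same grasp; the last joint's range is limited). The gripper opens to 87 mm and grips with 3 to 60 N. Pads are 19 mm wide; open, the fingers measure 117 mm over their backs; the gripper's body (75 mm by 190 mm) begins 51 mm behind the grasp point.
Start: joints at [-1.315, 0.527, 1.433, -0, 1.181, -0.178], TCP at [0.263, -0.567, 0.223] pointing down, gripper open.
Joint ranges: [-3.08, 3.08], [-0.75, 2.2], [0.22, 2.44], [-1.43, 4.57], [0, 2.65], [-2.85, 2.85]. Speed limits (rad/s): [2.79, 2.79, 3.14, 3.14, 3.14, 3.14].

## Interface

Orientations are given as a unit quaternion [x, y, z, w].
In Python, from rig import status, imaging, order gives the robot as it stands.
- The arm moves only by the tool arm_command, never from a script. Its argument "deltas" is one flat list of numbers, 5 for each row, row after row: the opening, from -1 (shut) to 1 (fully open), so that 0 is half open, then the shift along the tool's x, y, z in m, then the turn about the tool's z in rad. In form: [gripper, tx, ty, tz, roll, gripper, tx, ty, tz, roll, ...]. A call has 1 to 12 rows; each row shifts and turns the commanded pose from where the row before left it, along the tool's axes as they then stand; what a row does not reach is not made up. A row lasts 1/8 s, in which the tool goes at most 62.5 mm and 10.7 degrees, less where a joint would pass 70% of its speed; a pose out of reach is approached as far as the arm can. A call with a gripper value outside its range is refused whole. The fingers move at their own pace and stop on an object; "newtons" is the grip in N (left out, the last holds). Time passes only in rows, so rows that do not move let the fingers close. It gives the time, the measured TCP pose, the force, the opening and the grip force at its end, in the units of the state.
- status.get_obs(): the state, without advancing time (a new reading comes with each control period).
- imaging.camera(name): name is "scene" or "top" or "wrist"; returns (picture, depth): 400x640x3 uint8, red, green, blue; 400x640 float32, m along the optical axis (not along the pixel's ray), 0 where there is no reading.
- imaging.camera_params(name): a dict with "intrinsics" (3x3 intrinsics, pixels), "camera_from_world" (4x4, takes a point from world to camera coordinates). Camera axes: x right, y up, looking along -z (the intrinsics and any distortion apply to the point x, -y, -z); pixel columns grow to the right and rows downward; lengths in m; the calibration is good to about 2 mm. A picture is of the moment at which its call begins: read the wrist's pose just before it. camera_params takes no time and is no camera call; for the wrist camera it gives the pose at the moment of the call.
- order.hand_in(): hands the job in; it is judged then, once.
The state is a dict: "time": time; "q": joint angles; "joint_velocities": joint speeds; "joint_torque": joint torques, N m; "position": TCP position; "tool_rot": TCP orientation; "ft_force": force on the tool from outside, world axes, zero at the start; "moment": the same for the moment, N m; "grip_width": finger opening in m; "grip_force": force on a finger pad.
Only numpy, scipy, OpenCV 4.12 (cv2) and the standard library are available. Lean on these libraries where they do the work, as an engineer would, in place of code of your own. Each camera call takes 0.05 s, during which the arm holds its last target. There are 200 camera calls.

## Task

Set up the half-shade reading of the quadrant detector: seat the detector cell fully down in the nest of the knife-edge jig, window up and with its side connector lying in the slot of the nest, and let go of it. Then slide the sprung blade by its tab against the spring to half travel, so that its edge halves the window, and keep holding it there: the program finishes while still holding the blade at half, because the spring would pull it back. Leave the jar, wrench, tweezers and loupe where they are.

Things in the scene. Friction and masses are not known exactly. Their poses are not given: they have to be found in the camera images.
- jig: Knife-edge jig of aluminium, fixed. Grey base plate 200 (x) x 92 (y) x 12 mm; origin under its centre, z up; +x is the way the blade slides, toward the nest. The nest is at x = +58 mm. End blocks at x = 16 to 26 (36 mm high) and -94 to -84 mm (38 mm high), 64 mm wide, carry two sprung guide rods. A scale on its -y side marks rest, half and full travel of the carriage's front edge.
- nest (a point): Centre of the nest floor, 12 mm above the bench, axes as the jig's. Square pocket 43 x 43 mm, 8 mm deep, with a 2 mm 45-degree lead-in; walls 8 mm thick, their tops 20 mm above the bench; nothing higher stands beside it (jig +-y). The wall on the jig's +x side, away from the blade, has an open-topped slot 15 mm wide for the cell's connector.
- cell: Quadrant detector cell, loose, 70 to 130 g: square aluminium block 40 x 40 x 22 mm, on top a round bezel 36 mm across, 4 mm high, with the window; starts window up on the bench right of the jig. Origin at the centre of the underside, z up, x along its side connector. Seated, origin and x agree with point nest; 14 mm of the block stand above the nest walls. Grip it on its plain sides (cell +-y).
- connector (a point): Tip of the cell's round brass connector, which sticks out of the middle of one side (cell +x): 38 mm from the cell's origin, axis 8 mm above the underside, largest diameter 12 mm.
- window (a point): Centre of the cell's round window and bezel top, 26 mm above the cell's underside (38 mm above the bench when seated).
- shutter (a joint): Travel of the sprung carriage with its blade along the jig's +x, in m: 0 at rest (as it starts), 0.050 fully closed over the window, 0.025 at half, when the blade's edge crosses the centre of the seated cell's window. A spring pulls it back: 3 N at rest, rising by 0.2 N per mm (8 N at half, 13 N at full travel).
- blade_edge (a point): Middle of the blade's straight front edge; at rest at x = +33 mm in the jig's frame, 5 mm short of the seated cell's block. The blade is a dark steel plate 46 mm wide, from 40.5 to 43 mm above the bench; it moves with the carriage.
- tab (a point): Centre of the upright aluminium thumb tab on the carriage, 61 mm above the bench: 10 mm thick (jig x), 26 mm wide (jig y), top 76 mm above the bench; its low foot (22 mm square, top 47 mm) stands on the blade plate. At rest at x = -65 mm, y = 0 in the jig's frame; moves with the carriage. It can be pinched from above either way, or pushed.
- specimen_jar: White screw-top jar, 47 mm across, 50 mm high, origin under its centre; stays where it is.
- torque_wrench: Small torque wrench with a red sleeve, 146 mm long (its y), 21 mm thick, lying near the robot; origin under its centre; stays where it is.
- tweezers_flat: Grey tweezers, 125 mm long (their y), 7 mm high, lying flat; origin under their centre; stay where they are.
- loupe: Black loupe, 33 mm across, 29 mm high, origin under its centre; stays where it is.
Not all that is in view belongs to the job. Several things have the shape of the cell; the one meant has the colours described above.

How it is judged:
By the outcome, as a careful person would: the job done as asked, in the order asked, and still so for the second after the job is handed in, while the arm keeps its last pose, push and grip.
It also fails if it takes over 45 s, if anything falls off the work surface, if the arm or the gripper's body presses on something with over 40 N, if the wrist force passes 120 N, or if a joint passes its speed limit or range.

## Working session

There is one attempt and no reset: what is moved stays moved. The work goes in short steps, Python scripts to look and compute and a tool call to move; the robot and the scene stay as the last step left them, time stands still between calls to the robot, and variables do not carry over. Pictures are saved under pics/ and viewed, at most 10 in all, crops included, and the job is handed in when it is done.

Besides the shell and the picture viewer there is one more tool, called after "Request:" as name(argument=value, ...) on one line, values as JSON. arm_command: Moves the arm, as the interface text tells. Its arguments: {"type":"object","properties":{"deltas":{"type":"array"},"newtons":{"type":"number"}},"required":["deltas"]}

```bash
mkdir -p pics; ls
cat > h.py <<'E'
import numpy as np, cv2
from rig import status, imaging, order
def cam(n):
    p=imaging.camera_params(n); im,d=imaging.camera(n)
    return im,d,p
def cast(p,u,v,z):
    K=np.array(p["intrinsics"]);T=np.linalg.inv(np.array(p["camera_from_world"]))
    r=np.linalg.inv(K)@[u,v,1]; r=T[:3,:3]@np.array([r[0],-r[1],-r[2]]); o=T[:3,3]
    return o+r*(z-o[2])/r[2]
def cloud(d,p):
    K=np.array(p["intrinsics"]);T=np.linalg.inv(np.array(p["camera_from_world"]))
    v,u=np.mgrid[:d.shape[0],:d.shape[1]]
    r=np.stack([u,v,np.ones_like(u)],-1)@np.linalg.inv(K).T*d[...,None]
    return (r*[1,-1,-1])@T[:3,:3].T+T[:3,3]
def save(n,im): cv2.imwrite("pics/"+n,im[...,::-1])
E
python3 - <<'E'
from h import *
for n in("top","scene"):
    im,d,p=cam(n); save(n+"1.png",im); np.savez(n+"1.npz",im=im,d=d); print(n,p.keys(),np.round(p["camera_from_world"],2).tolist())
print(status.get_obs())
E
```

```text
pics
top dict_keys(['intrinsics', 'camera_from_world']) [[0.01, -1.0, 0.0, -0.09], [0.99, 0.01, 0.12, -0.52], [-0.12, -0.0, 0.99, -1.25], [0.0, 0.0, 0.0, 1.0]]
scene dict_keys(['intrinsics', 'camera_from_world']) [[0.55, -0.83, -0.01, -0.38], [0.45, 0.29, 0.85, -0.27], [-0.7, -0.47, 0.53, -0.56], [0.0, 0.0, 0.0, 1.0]]
{'time': 0.1, 'q': array([-1.31453056e+00,  5.28379245e-01,  1.43378648e+00, -5.46356944e-06,
        1.18138293e+00, -1.78479658e-01]), 'joint_velocities': array([ 0.00079751, -0.00153963, -0.00438496,  0.00103672, -0.00201695,
        0.00095891]), 'joint_torque': array([ 6.17936098e-05, -4.40984881e+01, -1.77151448e+01,  6.34449511e-02,
        5.33377973e-02, -5.64931679e-05]), 'position': array([ 0.2631036 , -0.56619327,  0.22166185]), 'tool_rot': array([ 9.76466742e-01,  2.15665820e-01, -4.05522158e-05, -9.77163797e-04]), 'ft_force': array([-0.15258703, -0.57465724,  0.00374546]), 'moment': array([ 0.00218974,  0.08708654, -0.02609305]), 'grip_force': 0.0, 'grip_width': 0.08696383944630862}
```

View pics/top1.png

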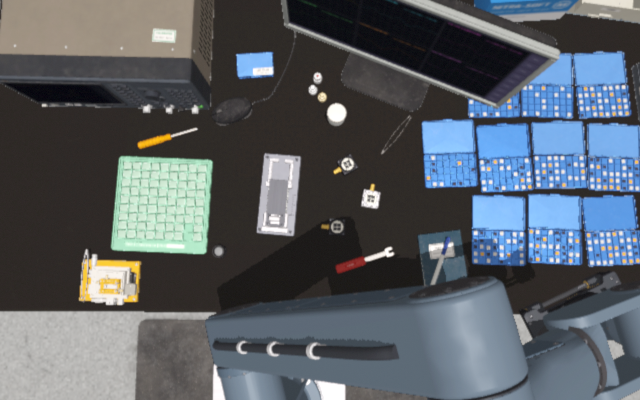

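View pics/scene1.png

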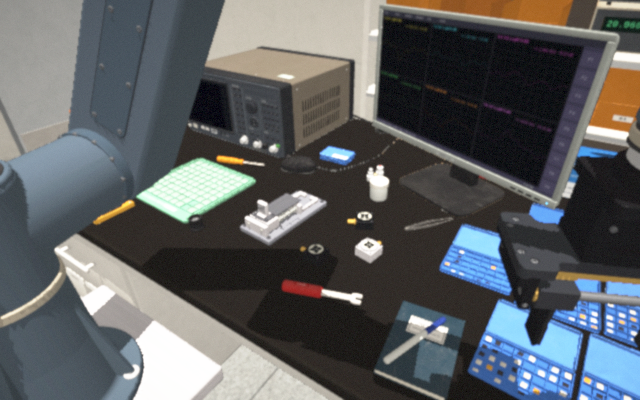

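Cell-shaped candidates in the top view are (347,164), (371,198) and (336,227), which is in the arm's shadow. The jig is at about (279,194). I'll enlarge both views to tell the candidates apart.

Run:
```python
from h import *
a=np.load("top1.npz");b=np.load("scene1.npz")
A=cv2.resize(a["im"][145:245,245:395],None,fx=4.5,fy=4.5,interpolation=cv2.INTER_CUBIC)[:, :]
B=cv2.resize(b["im"][180:270,230:390],None,fx=4.2,fy=4.2,interpolation=cv2.INTER_CUBIC)
A=cv2.resize(A,(450,300));B=cv2.resize(B,(533,300))
C=np.zeros((600,533,3),np.uint8);C[:300,:450]=A;C[300:]=B;save("crop1.png",C)
for (u,v) in [(347,164),(371,198),(336,227)]:
    r=a["im"][v-9:v+10,u-9:u+10]; P=cloud(a["d"],imaging.camera_params("top"))[v-12:v+13,u-12:u+13].reshape(-1,3)
    print(u,v,np.median(r,(0,1)),np.percentile(P[:,2],[50,99]),cast(imaging.camera_params("top"),u,v,.02))
```

```text
347 164 [95. 90. 86.] [0.00646688 0.03209391] [ 0.58654822 -0.16429457  0.02      ]
371 198 [215. 209. 204.] [0.0063396  0.03234682] [ 0.50154336 -0.22361138  0.02      ]
336 227 [58. 56. 54.] [0.00511746 0.03107405] [ 0.42933261 -0.13704957  0.02      ]
```

View pics/crop1.png

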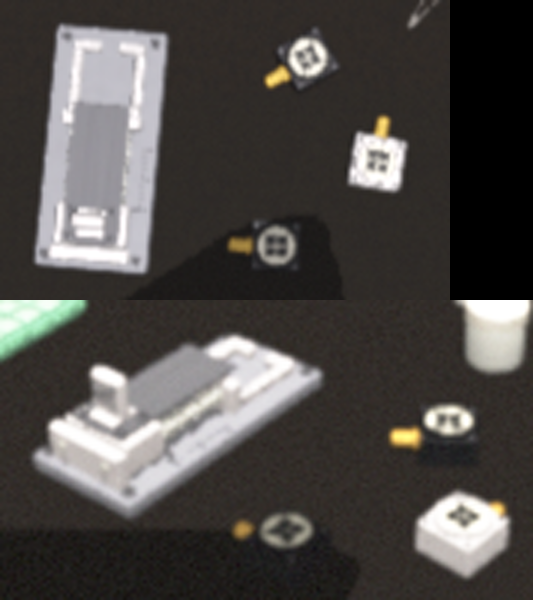

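The cell at (371,198) is the only one with an aluminium block and a brass connector, which points up in the image. The ones at (347,164) and (336,227) have black blocks, so they are decoys. Next I'll measure the cell and jig poses coarsely.

```bash
cat >> h.py <<'E'
def tool_delta(target_xy,yaw):
    """tool-frame xy shift and roll (applied with shift) to reach xy and tool-x heading yaw (tool down)"""
    o=status.get_obs(); from scipy.spatial.transform import Rotation as R
    M=R.from_quat(o["tool_rot"]).as_matrix(); h=np.arctan2(M[1,0],M[0,0])
    d=np.array([*target_xy,o["position"][2]])-o["position"]
    roll=-(yaw-h)
    return dict(pos=o["position"].round(4),heading=round(h,4),shift=(M.T@d).round(4),roll=(roll+np.pi)%(2*np.pi)-np.pi)
E
python3 - <<'E'
from h import *
a=np.load("top1.npz");im=a["im"];p=imaging.camera_params("top")
hsv=cv2.cvtColor(im,cv2.COLOR_RGB2HSV)
w=np.zeros(im.shape[:2],np.uint8);w[175:220,350:395]=1
blk=((hsv[...,2]>140)&(hsv[...,1]<50)&(w>0)); br=((hsv[...,1]>110)&(hsv[...,2]>110)&(w>0))
f=lambda m:np.argwhere(m).mean(0)[::-1]
c=cast(p,*f(blk),.023);k=cast(p,*f(br),.009);print("cell",c,k,"yaw",np.arctan2(*(k-c)[1::-1]))
r=cv2.minAreaRect(np.argwhere(blk)[:,::-1].astype(np.float32));print(r)
# jig base
w[:]=0;w[145:245,248:310]=1
m=((hsv[...,2]>75)&(w>0)).astype(np.uint8)
r=cv2.minAreaRect(np.argwhere(m)[:,::-1].astype(np.float32));print(r)
for q in cv2.boxPoints(r):print(q,cast(p,*q,.012).round(4))
print("jigc",cast(p,*r[0],.012), )
print(tool_delta(c[:2],np.arctan2(*(k-c)[1::-1])))
T=np.linalg.inv(imaging.camera_params("wrist")["camera_from_world"]);print(T.round(3),imaging.camera_params("wrist")["intrinsics"])
E
```

```text
cell [ 0.49931063 -0.22174145  0.023     ] [ 0.53126106 -0.22771011  0.009     ] yaw -0.18468113122356247
((370.4807434082031, 198.5961456298828), (17.258220672607422, 17.062103271484375), 11.309932708740234)
((278.4516906738281, 194.25730895996094), (38.49249267578125, 81.48841857910156), 5.440331935882568)
[255.42923 232.99327] [0.4138 0.0617 0.012 ]
[263.15506 151.8719 ] [0.6177 0.0464 0.012 ]
[301.47415 155.52135] [ 0.6089 -0.0502  0.012 ]
[293.74832 236.64272] [ 0.4054 -0.033   0.012 ]
jigc [0.51050338 0.00626698 0.012     ]
{'pos': array([ 0.2631, -0.5662,  0.2217]), 'heading': np.float64(0.4347), 'shift': array([ 0.3593, -0.2129,  0.0005]), 'roll': np.float64(0.6194283030738656)}
[[ 0.422  0.874  0.242  0.329]
 [-0.907  0.408  0.11  -0.537]
 [-0.002 -0.266  0.964  0.385]
 [ 0.     0.     0.     1.   ]] [[360.40869225   0.         318.29987667]
 [  0.         360.40869225 197.19808494]
 [  0.           0.           1.        ]]
```

Request:
arm_command(deltas=[1, 0.036, -0.0213, 0, 0, 1, 0.036, -0.0213, 0, 0, 1, 0.036, -0.0213, 0, 0, 1, 0.036, -0.0213, 0, 0, 1, 0.036, -0.0213, 0, 0, 1, 0.036, -0.0213, 0, 0, 1, 0.036, -0.0213, 0, 0, 1, 0.036, -0.0213, 0, 0, 1, 0.036, -0.0213, 0, 0.155, 1, 0.036, -0.0213, 0, 0.155, 1, 0, 0, 0, 0.155, 1, 0, 0, 0, 0.155])

```text
time: 1.6
position: [0.5052, -0.225, 0.2221]
tool_rot: [0.996, -0.094, -0.0, -0.0]
ft_force: [-0.5, 0.4, -0.2]
grip_width: 0.0868
grip_force: 0.0
```

Run:
```python
from h import *
im,d,p=cam("wrist"); save("w1.png",im); np.savez("w1.npz",im=im,d=d,K=p["intrinsics"],T=p["camera_from_world"])
im,d,p=cam("top"); save("top2.png",im)
```

```text
(no output)
```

View pics/w1.png

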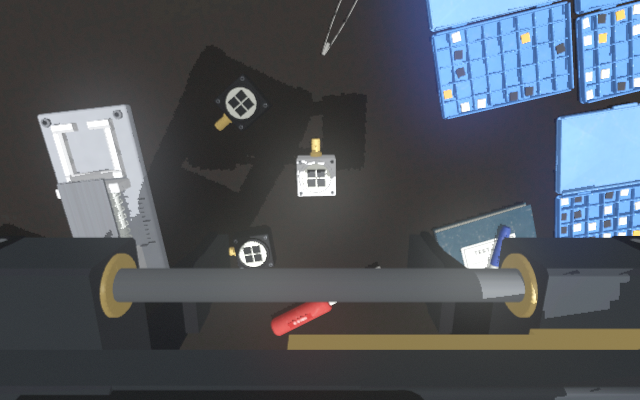

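The wrist view shows the cell at about (316,176) with its connector at (316,147). The nest is at about (93,148), with its slot toward the top of the image. I'll measure both from this picture.

Run:
```python
from h import *
a=np.load("w1.npz");im=a["im"];p=dict(intrinsics=a["K"],camera_from_world=a["T"])
hsv=cv2.cvtColor(im,cv2.COLOR_RGB2HSV)
P=cloud(a["d"],p)
w=np.zeros(im.shape[:2],bool);w[130:215,285:350]=1
m=w&(P[...,2]>.018)&(hsv[...,2]>80)&(hsv[...,1]<70)
r=cv2.minAreaRect(np.argwhere(m)[:,::-1].astype(np.float32));print(r,np.median(P[...,2][m]))
b=[cast(p,*q,.022) for q in cv2.boxPoints(r)];print(np.round(b,4).tolist(),"c",np.mean(b,0))
br=w&(hsv[...,1]>110)&(hsv[...,2]>110); bc=np.argwhere(br).mean(0)[::-1]
k=cast(p,*bc,.010); c=np.mean(b,0); print("brass",k,"yaw",np.arctan2(*(k-c)[1::-1]))
e=np.array(b)
for i in range(4): v=e[(i+1)%4]-e[i];print(np.hypot(*v[:2]),(np.arctan2(v[1],v[0])+np.pi/4)%(np.pi/2)-np.pi/4)
print(tool_delta(c[:2],np.arctan2(*(k-c)[1::-1])))
# height map of jig nest
J=cv2.resize(im[95:250,30:175],None,fx=4,fy=4);save("nest1.png",J)
for v in range(105,240,6): print(v,(P[v,30:180:6,2]*1000).round().astype(int).tolist())
```

```text
((313.0, 177.0), (44.0, 44.0), 90.0) 0.025348291204015938
[[0.527, -0.202, 0.022], [0.5187, -0.2457, 0.022], [0.4731, -0.2377, 0.022], [0.4817, -0.1925, 0.022]] c [ 0.50010932 -0.21947444  0.022     ]
brass [nan nan nan] yaw nan
0.04451885370076508 -0.18753791549992105
0.04626159505162692 -0.1752004387337993
0.04602620843073507 -0.18751370612837448
0.0462686695067311 -0.20778232346017034
{'pos': array([ 0.505 , -0.2256,  0.2221]), 'heading': np.float64(-0.1844), 'shift': array([-0.0059, -0.0051,  0.    ]), 'roll': np.float64(nan)}
105 [0, 1, 1, 1, 0, 0, 0, 2, 0, 1, 1, 1, 1, 2, 0, 12, 385, 1, 1, 2, 1, 2, 1, 2, 2]
111 [1, 2, 0, 0, 1, 2, 10, 13, 11, 12, 12, 11, 12, 12, 16, 13, 14, 0, 1, 2, 1, 1, 1, 1, 1]
117 [2, 1, 12, 13, 12, 12, 13, 12, 12, 13, 15, 13, 12, 13, 15, 15, 11, 4, 1, 2, 1, 2, 1, 0, 0]
123 [1, 2, 16, 16, 14, 13, 12, 12, 13, 13, 19, 21, 20, 21, 14, 12, 13, 6, 1, 0, 0, 0, 1, 1, 0]
129 [0, 0, 13, 13, 21, 21, 20, 22, 13, 12, 18, 12, 13, 20, 14, 12, 13, 10, 1, 1, 1, 0, 0, 1, 0]
135 [1, 1, 0, 12, 20, 18, 12, 13, 12, 12, 13, 13, 13, 21, 16, 14, 12, 13, 0, 2, 1, 1, 1, 0, 2]
141 [2, 
[... 987 characters left out ...]
 43, 44, 45, 43, 32, 13, 12, 15, 13, 12, 10, 1, 0, -1, 2]
207 [1, 2, 0, 1, 2, 1, 45, 45, 44, 43, 44, 43, 45, 43, 32, 28, 14, 13, 13, 13, 12, 0, 0, 1, 0]
213 [1, 3, 0, 1, 1, 0, 44, 44, 45, 43, 44, 44, 44, 43, 12, 31, 14, 13, 13, 14, 13, 2, 0, -1, 1]
219 [1, 1, 1, 0, 0, 0, 1, 44, 43, 44, 45, 43, 43, 43, 43, 31, 14, 11, 13, 14, 12, 6, 0, 2, 1]
225 [1, -1, 0, 0, 2, 1, 1, 43, 45, 44, 44, 45, 44, 44, 44, 32, 30, 13, 13, 13, 13, 10, 1, -1, 0]
231 [0, 1, 1, 1, 0, 0, 2, 45, 44, 45, 44, 43, 45, 44, 44, 31, 30, 14, 13, 12, 12, 11, 2, 2, 1]
237 [0, 2, 1, 2, 0, 2, 0, 1, 44, 44, 43, 44, 44, 43, 44, 13, 31, 27, 13, 12, 13, 12, 1, -1, 0]<stdin>:9: RuntimeWarning: Mean of empty slice.
  ret = um.true_divide(
```

View pics/nest1.png

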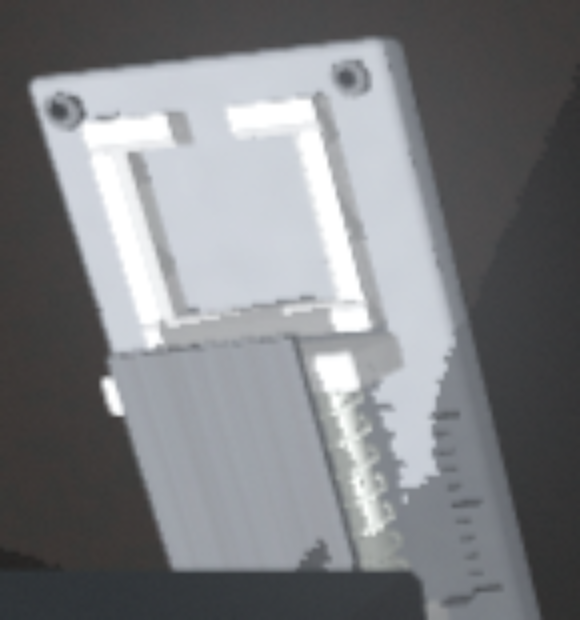

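Run:
```python
from h import *
a=np.load("w1.npz");im=a["im"];p=dict(intrinsics=a["K"],camera_from_world=a["T"])
hsv=cv2.cvtColor(im,cv2.COLOR_RGB2HSV);P=cloud(a["d"],p)
m=np.zeros(im.shape[:2],np.uint8);s=np.s_[140:215,285:350]
m[s]=((hsv[...,2]>100)&(hsv[...,1]<60))[s]
m=cv2.morphologyEx(m,cv2.MORPH_OPEN,np.ones((5,5)))
r=cv2.minAreaRect(np.argwhere(m)[:,::-1].astype(np.float32));print(r)
b=np.array([cast(p,*q,.022) for q in cv2.boxPoints(r)]);c=b.mean(0);print(b.round(4).tolist(),c)
print("px brass",hsv[147,308:326].tolist()[::3])
# brass: yellowish hue
q=np.zeros_like(m);q[130:165,285:350]=((hsv[...,0]<35)&(hsv[...,1]>80)&(hsv[...,2]>80))[130:165,285:350]
print(q.sum())
if q.sum(): 
    k=cast(p,*np.argwhere(q).mean(0)[::-1],.011);print(k,np.arctan2(*(k-c)[1::-1]))
print(tool_delta(c[:2],-.18))
# jig base yaw: wall-top/base line from cloud
Q=P[100:250,30:185].reshape(-1,3)
n=cv2.morphologyEx(((P[...,2]>.017)&(P[...,2]<.024)).astype(np.uint8),cv2.MORPH_OPEN,np.ones((3,3)));n[:,160:]=0;n[180:]=0;n[:100]=0
r=cv2.minAreaRect(P[n>0][:,:2].astype(np.float32));print("nest outer",r,(n>0).sum())
n=((P[...,2]>.008)&(P[...,2]<.05)).astype(np.uint8);n[:,185:]=0;n[235:]=0;n=cv2.morphologyEx(n,cv2.MORPH_OPEN,np.ones((5,5)))
cs=np.argwhere(n[150:232])  # right edge line
e=np.array([P[v,np.flatnonzero(n[v]).max()-1,:2] for v in range(125,232)])
l=cv2.fitLine(e.astype(np.float32),cv2.DIST_HUBER,0,.01,.01).ravel();print("jig edge yaw",np.arctan(l[1]/l[0]),l)
```

```text
((315.5, 175.5), (41.0, 39.0), 90.0)
[[0.526, -0.207, 0.022], [0.5187, -0.2457, 0.022], [0.4763, -0.2382, 0.022], [0.4839, -0.1983, 0.022]] [ 0.50122723 -0.22230833  0.022     ]
px brass [[15, 14, 71], [20, 101, 137], [23, 99, 251], [25, 91, 255], [20, 74, 111], [20, 12, 64]]
164
[ 0.52909795 -0.22727633  0.011     ] -0.17639906724979176
{'pos': array([ 0.505 , -0.2256,  0.2221]), 'heading': np.float64(-0.1844), 'shift': array([-0.0043, -0.0025,  0.    ]), 'roll': np.float64(-0.004404230040076396)}
nest outer ((0.568777322769165, 0.0006351470947265625), (0.06031237542629242, 0.05887198448181152), 84.66790771484375) 1555
jig edge yaw -0.077438764 [ 0.99700314 -0.07736139  0.52983123 -0.04187801]
```

Request:
arm_command(deltas=[1, -0.004, -0.0025, 0.035, 0, 1, 0, 0, 0.04, 0, 1, 0, 0, 0.04, 0, 1, 0, 0, 0.04, 0, 1, 0, 0, 0.035, 0, 1, 0, 0, 0.015, 0, 1, 0, 0, 0.007, 0, 1, 0, 0, 0, 0])

```text
time: 2.7
position: [0.502, -0.2232, 0.011]
tool_rot: [0.996, -0.092, 0.0, 0.0]
ft_force: [0.1, 0.3, 0.6]
grip_width: 0.0872
grip_force: 0.0
```

Request:
arm_command(deltas=[-0.2, 0, 0, 0, 0, -0.2, 0, 0, 0, 0, -1, 0, 0, 0, 0, -1, 0, 0, 0, 0, -1, 0, 0, 0, 0, -1, 0, 0, 0, 0], newtons=25)

```text
time: 3.45
position: [0.5016, -0.2228, 0.0106]
tool_rot: [0.996, -0.093, -0.0, -0.0]
ft_force: [-0.1, 0.7, 0.7]
grip_width: 0.0395
grip_force: 25.0
```

Request:
arm_command(deltas=[-1, 0, 0, -0.015, 0, -1, 0, 0, -0.035, 0, -1, 0, 0, -0.04, 0, -1, 0, 0, -0.03, 0, -1, 0.0035, -0.033, 0, 0, -1, 0.0035, -0.033, 0, 0, -1, 0.0035, -0.033, 0, 0, -1, 0.0035, -0.033, 0, 0, -1, 0.0035, -0.033, 0, 0, -1, 0.0035, -0.033, 0, 0, -1, 0.0035, -0.034, 0, -0.053, -1, 0, 0, 0, -0.053])

```text
time: 4.95
position: [0.5687, 0.0031, 0.1314]
tool_rot: [0.999, -0.037, 0.0, -0.0]
ft_force: [-0.8, 0.1, -1.7]
grip_width: 0.0398
grip_force: 25.0
```

Run:
```python
from h import *
o=status.get_obs();print(o["position"],o["grip_width"],o["grip_force"],tool_delta((.569,.0006),-.08))
im,d,p=cam("wrist"); save("w2.png",im); np.savez("w2.npz",im=im,d=d,K=p["intrinsics"],T=p["camera_from_world"])
im,d,p=cam("top");np.savez("top3.npz",im=im,d=d);save("top3.png",im)
```

```text
[0.5687085  0.00308433 0.13144454] 0.039840159841549226 24.9954092502594 {'pos': array([0.5687, 0.0031, 0.1314]), 'heading': np.float64(-0.074), 'shift': array([ 0.0005,  0.0025, -0.    ]), 'roll': np.float64(0.006014919432699717)}
```

View pics/w2.png

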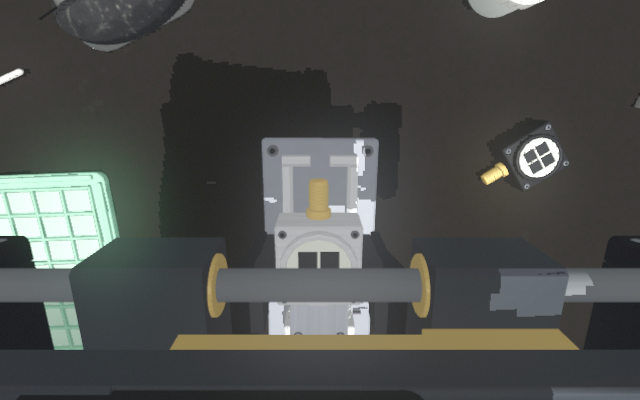

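The cell is in the jaws with its brass connector at (318,198), pointing toward the nest's slot at (319,160). The base's far corners are at about (264,138) and (378,138). I'll measure the cell and nest offsets from this view.

Run:
```python
from h import *
a=np.load("w2.npz");im=a["im"];p=dict(intrinsics=a["K"],camera_from_world=a["T"]);P=cloud(a["d"],p)
o=status.get_obs();zc=o["position"][2]-.0105
n=((P[...,2]>.007)&(P[...,2]<.03)).astype(np.uint8);n[:, :235]=0;n[:,400:]=0
n=cv2.morphologyEx(n,cv2.MORPH_OPEN,np.ones((3,3)))
def fit(e): l=cv2.fitLine(np.float32(e),cv2.DIST_HUBER,0,.01,.01).ravel();return l
rows=range(145,205)
R=[cast(p,np.flatnonzero(n[v]).max()+.5,v,.012)[:2] for v in rows]; L=[cast(p,np.flatnonzero(n[v]).min()-.5,v,.012)[:2] for v in rows]
F=[cast(p,u,np.flatnonzero(n[:,u]).min()-.5,.012)[:2] for u in range(272,370)]
lr,ll,lf=fit(R),fit(L),fit(F)
yaw=lambda l:np.arctan(l[1]/l[0])
print("yaws",yaw(lr),yaw(ll),np.arctan(-lf[0]/lf[1]))
y=(yaw(lr)+yaw(ll))/2; X=np.array([np.cos(y),np.sin(y)]);Y=np.array([-X[1],X[0]])
yc=(lr[2:]@Y+ll[2:]@Y)/2; print("width",(ll[2:]-lr[2:])@Y); xf=lf[2:]@X
nest=X*(xf-.042)+Y*yc; print("nest from base edges",nest,"yaw",y)
# slot edges at z=.02 by grey profile
g=cv2.cvtColor(im,cv2.COLOR_RGB2GRAY)
for v in(158,161,164): print(v,g[v,276:362].tolist())
w=((P[...,2]>.0165)&(P[...,2]<.026)).astype(np.uint8);w[:150]=0;w[205:]=0;w[:,:270]=0;w[:,365:]=0
for v in(158,162,166,180,190): print(v,np.flatnonzero(w[v]).tolist())
# cell: brass & block
hsv=cv2.cvtColor(im,cv2.COLOR_RGB2HSV)
b=((hsv[...,1]>90)&(hsv[...,2]>70)&(hsv[...,0]<35)).astype(np.uint8);b[:170]=0;b[222:]=0;b[:,:290]=0;b[:,345:]=0
for v in (184,192,200): 
    f=np.flatnonzero(b[v]);q=cast(p,(f.min()+f.max())/2,v,zc+.013)[:2];print("brass",f.min(),f.max(),q,"in nest frame mm",((q-nest)@X*1e3,(q-nest)@Y*1e3))
c=((P[...,2]>zc+.015)&(P[...,2]<zc+.027)).astype(np.uint8);c[:205]=0;c[255:]=0;c[:,:265]=0;c[:,370:]=0
for v in (222,228,234):
    f=np.flatnonzero(c[v]);A=[cast(p,u,v,zc+.022)[:2] for u in(f.min()-.5,f.max()+.5)];print("blk",f.min(),f.max(),[((q-nest)@Y*1e3).round(1) for q in A])
f=[np.flatnonzero(c[:,u]).min() for u in range(285,352,8)];print(f,[((cast(p,u,v-.5,zc+.022)[:2]-nest)@X*1e3).round(1) for u,v in zip(range(285,352,8),f)])
print("tcp in nest",(o["position"][:2]-nest)@X,(o["position"][:2]-nest)@Y, "mean z block",np.median(P[222:232,290:345,2]),zc+.022)
```

```text
yaws -0.08224297 -0.07493798 -0.072984055
width 0.091414005
nest from base edges [0.56919634 0.00096484] yaw -0.078590475
158 [137, 136, 137, 136, 136, 148, 180, 181, 181, 181, 181, 181, 181, 181, 181, 182, 182, 182, 182, 181, 182, 182, 183, 182, 182, 182, 182, 182, 182, 183, 182, 183, 183, 180, 151, 139, 140, 139, 139, 139, 139, 139, 138, 138, 139, 138, 137, 138, 138, 138, 139, 138, 139, 146, 170, 183, 182, 182, 183, 183, 183, 183, 183, 183, 183, 183, 183, 184, 183, 182, 183, 183, 183, 182, 183, 182, 183, 182, 183, 183, 225, 255, 255, 230, 230, 230]
161 [137, 136, 136, 137, 136, 148, 182, 179, 180, 180, 180, 179, 179, 180, 180, 180, 180, 180, 180, 180, 180, 180, 180, 180, 180, 180, 180, 180, 180, 180, 181, 181, 182, 178, 153, 140, 140, 140, 140, 141, 139, 140, 140, 140, 139, 139, 139, 139, 140, 139, 139, 139, 139, 149, 172, 181, 182, 181, 181, 181, 181, 181, 181, 182, 181, 181, 181, 181, 180, 181, 181, 181, 181, 181, 181, 180, 180, 180, 180, 180, 223, 255, 248, 230, 230, 231]
164 [138, 137, 138, 138, 136, 143, 164, 165, 167, 167, 167, 168, 168, 168, 168, 167, 169, 169, 169, 168, 168
[... 1679 characters left out ...]
8091005092))
brass 310 326 [5.95928110e-01 2.07757386e-04] in nest frame mm (np.float64(26.708693432537867), np.float64(1.3439554493714039))
blk 277 360 [np.float64(19.7), np.float64(-17.6)]
blk 274 362 [np.float64(21.1), np.float64(-18.6)]
blk 265 362 [np.float64(25.3), np.float64(-18.7)]
[np.int64(221), np.int64(222), np.int64(221), np.int64(222), np.int64(218), np.int64(221), np.int64(221), np.int64(221), np.int64(220)] [np.float64(19.7), np.float64(19.3), np.float64(19.8), np.float64(19.3), np.float64(21.2), np.float64(19.8), np.float64(19.8), np.float64(19.9), np.float64(20.3)]
tcp in nest -0.0008597920691051746 0.00043042619879585166 mean z block 0.14262194149399987 0.14280760882683546
```

Request:
arm_command(deltas=[-1, 0, 0, 0.03, 0.004, -1, 0, 0, 0.03, 0, -1, 0, 0, 0.01, 0, -1, 0, 0, 0, 0, -1, 0, 0, 0, 0])

```text
time: 5.68
position: [0.5693, 0.0003, 0.0616]
tool_rot: [0.999, -0.042, 0.001, 0.0]
ft_force: [0.4, -0.5, -0.3]
grip_width: 0.0401
grip_force: 25.0
```

```bash
cat > m.py <<'E'
from h import *
o=status.get_obs()
im,d,p=cam("wrist");o2=status.get_obs();print(o["position"],o2["position"]);zc=o["position"][2]-.0105
np.savez("w3.npz",im=im,d=d,K=p["intrinsics"],T=p["camera_from_world"]);save("w3.png",im)
P=cloud(d,p);hsv=cv2.cvtColor(im,cv2.COLOR_RGB2HSV)
n=((P[...,2]>.007)&(P[...,2]<.03)).astype(np.uint8);n[:,:200]=0;n[:,430:]=0
n=cv2.morphologyEx(n,cv2.MORPH_OPEN,np.ones((3,3)))
fit=lambda e:cv2.fitLine(np.float32(e),cv2.DIST_HUBER,0,.01,.01).ravel();yaw=lambda l:np.arctan(l[1]/l[0])
u0=np.flatnonzero(n[:,320]).min();rows=range(u0+8,min(u0+60,215))
R=[cast(p,np.flatnonzero(n[v]).max()+.5,v,.012)[:2] for v in rows]; L=[cast(p,np.flatnonzero(n[v]).min()-.5,v,.012)[:2] for v in rows]
F=[cast(p,u,np.flatnonzero(n[:,u]).min()-.5,.012)[:2] for u in range(280,360)]
lr,ll,lf=fit(R),fit(L),fit(F);y=(yaw(lr)+yaw(ll))/2; X=np.array([np.cos(y),np.sin(y)]);Y=np.array([-X[1],X[0]])
print("width",(ll[2:]-lr[2:])@Y);nest=X*(lf[2:]@X-.042)+Y*((lr[2:]@Y+ll[2:]@Y)/2);print("nest",nest,"yaws",yaw(lr),yaw(ll),np.arctan(-lf[0]/lf[1]))
F=lambda q:((q-nest)@X*1e3).round(1),; N=lambda q:(round((q-nest)@X*1e3,1),round((q-nest)@Y*1e3,1))
b=((hsv[...,1]>90)&(hsv[...,2]>70)&(hsv[...,0]<35)).astype(np.uint8);b[:150]=0;b[250:]=0;b[:,:285]=0;b[:,350:]=0
vs=np.flatnonzero(b.sum(1)>8);print("brass rows",vs.min(),vs.max(),"tip",N(cast(p,318,vs.min()-.5,zc+.008)[:2]))
for v in np.linspace(vs.min()+4,vs.max()-4,4).astype(int):
    f=np.flatnonzero(b[v]);print("brass",v,f.min(),f.max(),N(cast(p,(f.min()+f.max())/2,v,zc+.013)[:2]))
w=((P[...,2]>.0165)&(P[...,2]<.026)).astype(np.uint8)
for v in range(u0+12,u0+40,6):
    f=np.flatnonzero(w[v]);f=f[(f>250)&(f<390)]
    if len(f)>4:
        g=np.argmax(np.diff(f));print("wall",v,f.min(),f.max(),"gap",f[g],f[g+1],N(cast(p,(f[g]+f[g+1])/2,v,.02)[:2]))
print("tcp",N(o["position"][:2]),tool_delta(nest,y))
E
python3 m.py
```

```text
[5.69344232e-01 3.19299284e-04 6.16433002e-02] [5.69399389e-01 3.67896506e-04 6.17750147e-02]
width 0.091190025
nest [0.5698218  0.00091226] yaws -0.07524197 -0.07603502 -0.08270724Traceback (most recent call last):
  File "m.py", line 16, in <module>
    vs=np.flatnonzero(b.sum(1)>8);print("brass rows",vs.min(),vs.max(),"tip",N(cast(p,318,vs.min()-.5,zc+.008)[:2]))
                                                     ~~~~~~^^
    return umr_minimum(a, axis, None, out, keepdims, initial, where)
ValueError: zero-size array to reduction operation minimum which has no identity
```

View pics/w3.png

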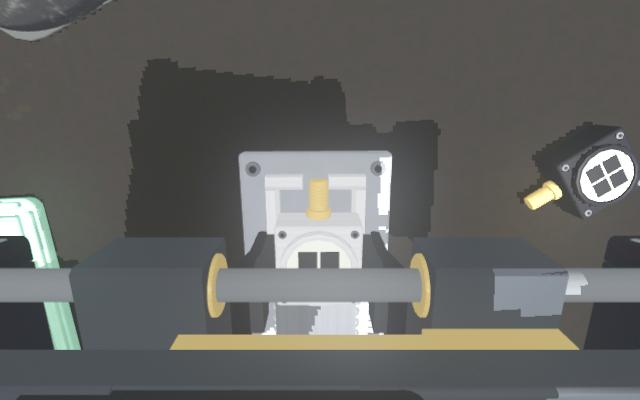

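The connector at (318,198) lines up with the slot at about (316,182). I'll loosen the brass threshold and measure again from the saved picture.

```bash
sed -i 's/hsv\[...,1\]>90/hsv[...,1]>55/' m.py; python3 m.py
```

```text
[5.69399389e-01 3.67896506e-04 6.17750147e-02] [5.69315860e-01 4.28754265e-04 6.17330685e-02]
width 0.09120638
nest [0.569796   0.00092882] yaws -0.07552206 -0.07711798 -0.07534047
brass rows 179 219 tip (np.float64(36.1), np.float64(-1.7))
brass 183 309 327 (np.float64(35.1), np.float64(-1.7))
brass 193 309 327 (np.float64(30.4), np.float64(-1.7))
brass 204 310 327 (np.float64(25.1), np.float64(-1.8))
brass 215 307 330 (np.float64(19.7), np.float64(-1.8))
wall 176 265 365 gap 302 328 (np.float64(29.0), np.float64(0.1))
wall 182 265 365 gap 302 329 (np.float64(25.4), np.float64(-0.1))
wall 188 265 365 gap 302 329 (np.float64(21.8), np.float64(-0.1))
tcp (np.float64(-0.4), np.float64(-0.6)) {'pos': array([5.693e-01, 4.000e-04, 6.170e-02]), 'heading': np.float64(-0.0834), 'shift': array([ 0.0004, -0.0005,  0.    ]), 'roll': np.float64(-0.007105466506343916)}
```

Request:
arm_command(deltas=[-1, 0.001, -0.0012, 0.01, -0.007, -1, 0, 0, 0.015, 0, -1, 0, 0, 0, 0, -1, 0, 0, 0, 0])

```text
time: 6.28
position: [0.5693, 0.0018, 0.0351]
tool_rot: [0.999, -0.038, -0.0, -0.0]
ft_force: [-0.4, -0.3, 0.0]
grip_width: 0.0398
grip_force: 25.0
```

```bash
python3 m.py
```

```text
[0.56929049 0.0018303  0.03507922] [0.56956894 0.00176871 0.03539742]
width 0.09114361
nest [0.5697862  0.00102976] yaws -0.075125754 -0.086055994 -0.075169995
brass rows 179 219 tip (np.float64(35.9), np.float64(0.1))
brass 183 309 327 (np.float64(34.9), np.float64(0.1))
brass 193 309 327 (np.float64(30.2), np.float64(0.0))
brass 204 310 327 (np.float64(24.9), np.float64(-0.2))
brass 215 307 330 (np.float64(19.6), np.float64(-0.2))
wall 189 261 376 gap 303 333 (np.float64(27.7), np.float64(0.0))
wall 195 261 375 gap 303 333 (np.float64(24.5), np.float64(0.0))
tcp (np.float64(-0.6), np.float64(0.8)) {'pos': array([0.5696, 0.0018, 0.0354]), 'heading': np.float64(-0.0762), 'shift': array([ 0.0003,  0.0007, -0.    ]), 'roll': np.float64(0.004386916507332472)}
```

Request:
arm_command(deltas=[-1, 0.0006, 0, 0.004, 0, -1, 0, 0, 0.004, 0, -1, 0, 0, 0, 0])

```text
time: 6.7
position: [0.5699, 0.0018, 0.0272]
tool_rot: [0.999, -0.038, -0.0, -0.0]
ft_force: [-0.4, 1.0, -0.4]
grip_width: 0.0397
grip_force: 25.0
```

Request:
arm_command(deltas=[-1, 0, 0, 0.003, 0, -1, 0, 0, 0.0015, 0, -1, 0, 0, 0, 0, -1, 0, 0, 0, 0])

```text
time: 7.2
position: [0.5702, 0.0017, 0.0231]
tool_rot: [0.999, -0.038, 0.0, 0.0]
ft_force: [-0.2, -0.4, 0.2]
grip_width: 0.0395
grip_force: 25.0
```

Request:
arm_command(deltas=[-1, 0, 0, 0.0006, 0, -1, 0, 0, 0, 0, -1, 0, 0, 0.0005, 0, -1, 0, 0, 0, 0])

```text
time: 7.7
position: [0.5703, 0.0017, 0.0225]
tool_rot: [0.999, -0.038, 0.0, 0.0]
ft_force: [-0.6, 0.8, 5.9]
grip_width: 0.0397
grip_force: 25.0
```

Request:
arm_command(deltas=[-0.05, 0, 0, 0, 0, 0.1, 0, 0, 0, 0, 0.4, 0, 0, 0, 0, 0.4, 0, 0, 0, 0, 0.4, 0, 0, -0.03, 0, 0.4, 0, 0, -0.04, 0, 0.4, 0, 0, -0.05, 0, 0.4, -0.02, 0, -0.03, 0, 0.4, -0.02, 0, 0, 0, 0.4, 0, 0, 0, 0])

```text
time: 8.95
position: [0.5288, 0.0051, 0.1723]
tool_rot: [0.999, -0.038, -0.001, -0.0]
ft_force: [0.3, -0.4, -0.7]
grip_width: 0.0611
grip_force: 0.0
```

Run:
```python
from h import *
im,d,p=cam("wrist");np.savez("w4.npz",im=im,d=d,K=p["intrinsics"],T=p["camera_from_world"])
save("w4.png",cv2.resize(im[60:340,180:500],None,fx=2.1,fy=2.1))
P=cloud(d,p)
c,s=np.cos(-.077),np.sin(-.077);nest=np.array([.5698,.001]);q=P[...,:2]-nest;x=q[...,0]*c+q[...,1]*s;y=-q[...,0]*s+q[...,1]*c
m=(np.hypot(x,y)<.016);print("bezel z",np.median(P[...,2][m]),m.sum())
for X0,Y0 in[(.017,.017),(.017,-.017),(-.017,.017),(-.017,-.017)]:
    m=np.hypot(x-X0,y-Y0)<.002;print("corner z",np.median(P[...,2][m]),m.sum())
m=(abs(x)<.03)&(abs(y)<.03)&(P[...,2]>.028)&(P[...,2]<.045);m=cv2.morphologyEx(m.astype(np.uint8),cv2.MORPH_OPEN,np.ones((3,3)))>0
print(cv2.minAreaRect(np.float32(np.c_[x[m],y[m]]*1e3)))
print(status.get_obs()["position"])
```

```text
bezel z 0.2602947325983079 7477
corner z 0.03354852521791729 22
corner z 0.034144309828172265 24
corner z 0.2787268293159009 801
corner z 0.2777974000135124 728
((-5.898685455322266, -0.27153968811035156), (45.4820671081543, 48.039554595947266), 89.9112548828125)
[0.53009763 0.00482333 0.17202123]
```

View pics/w4.png

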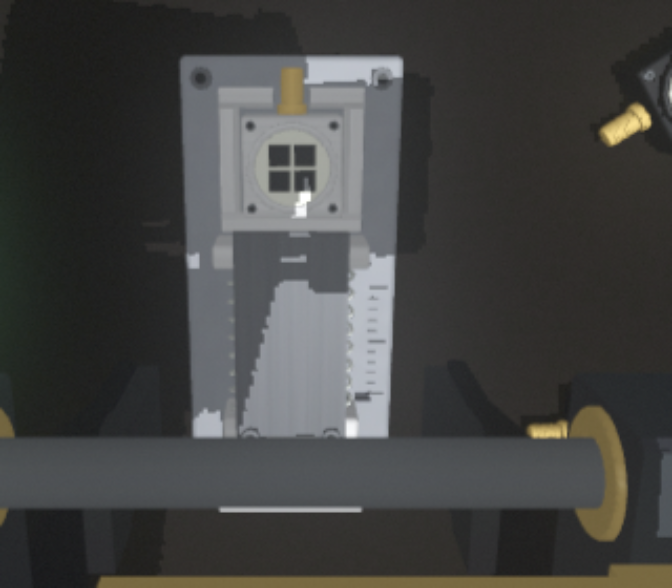

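The picture shows the cell seated: block corners are at z≈34 mm as expected, and the connector at (292,90) lies in the slot. Next I'll check the tab position from the first top picture.

Run:
```python
from h import *
a=np.load("top1.npz");p=imaging.camera_params("top");P=cloud(a["d"],p)
m=(P[...,2]>.066)&(P[...,2]<.085)&(abs(P[...,1])<.06)&(P[...,0]>.4)&(P[...,0]<.52)
q=np.argwhere(m);print(m.sum(),P[m].mean(0),cast(p,*q.mean(0)[::-1],.076))
t=np.array([.5698,.001])-.123*np.array([np.cos(.077),-np.sin(.077)]);print(t,tool_delta(t,-.077))
```

```text
47 [0.44506329 0.01104167 0.07635513] [0.44508829 0.01107313 0.076     ]
[0.44716445 0.01046164] {'pos': array([0.5301, 0.0048, 0.172 ]), 'heading': np.float64(-0.0763), 'shift': array([-0.0831,  0.0007, -0.    ]), 'roll': np.float64(0.0007100127870596218)}
```

Both estimates agree to 2 mm, so I'll go to the tab and pinch it across jig y.

Request:
arm_command(deltas=[1, -0.03, 0.0003, 0, 0, 1, -0.03, 0.0002, 0, 0, 1, -0.0235, 0, 0, 0, 1, 0, 0, 0.03, 0, 1, 0, 0, 0.04, 0, 1, 0, 0, 0.03, 0, 1, 0, 0, 0.015, 0, 1, 0, 0, 0.003, 0, 1, 0, 0, 0, 0])

```text
time: 10.12
position: [0.4477, 0.0105, 0.0537]
tool_rot: [0.999, -0.038, 0.0, 0.0]
ft_force: [-0.2, 0.4, 0.1]
grip_width: 0.0872
grip_force: 0.0
```

Request:
arm_command(deltas=[0, 0, 0, 0, 0, -0.3, 0, 0, 0, 0, -1, 0, 0, 0, 0, -1, 0, 0, 0, 0, -1, 0, 0, 0, 0, -1, 0, 0, 0, 0, -1, 0, 0, 0, 0], newtons=50)

```text
time: 11.0
position: [0.4469, 0.0115, 0.0539]
tool_rot: [0.999, -0.039, -0.0, -0.001]
ft_force: [2.6, 8.1, 0.5]
grip_width: 0.0257
grip_force: 50.1
```

Request:
arm_command(deltas=[-1, 0, -0.001, 0, 0, -1, 0.003, 0, 0, 0, -1, 0.004, 0, 0, 0, -1, 0.004, 0, 0, 0, -1, 0.004, 0, 0, 0, -1, 0.004, 0, 0, 0, -1, 0.003, 0, 0, 0, -1, 0.002, 0, 0, 0, -1, 0, 0, 0, 0, -1, 0, 0, 0, 0])

```text
time: 12.25
position: [0.4684, 0.0101, 0.0539]
tool_rot: [0.999, -0.038, -0.003, -0.0]
ft_force: [-6.8, -2.9, 7.5]
grip_width: 0.0254
grip_force: 50.0
```

```bash
cat > b.py <<'E'
from h import *
import sys
o=status.get_obs();im,d,p=cam("wrist");save(sys.argv[1],cv2.resize(im[0:300,180:460],None,fx=2,fy=2))
np.savez("w5.npz",im=im,d=d,K=p["intrinsics"],T=p["camera_from_world"])
P=cloud(d,p);c,s=np.cos(-.077),np.sin(-.077);nest=np.array([.5698,.001])
q=P[...,:2]-nest;x=q[...,0]*c+q[...,1]*s;y=-q[...,0]*s+q[...,1]*c;z=P[...,2]
print("tcp travel mm",((o["position"][:2]-[.4469,.0115])@[c,s]*1e3).round(2),o["ft_force"].round(1),o["grip_force"])
m=(abs(y)<.02)&(z>.0405)&(z<.05)&(x>-.04)&(x<.03)
e=[x[m&(abs(y-k)<.002)].max()*1e3 for k in np.arange(-.018,.019,.004)];print("edge x rel nest",np.round(e,1))
m=(abs(x-.017)<.002)&(abs(abs(y)-.017)<.002);print("corner z",np.median(z[m]))
E
python3 b.py blade1.png
```

```text
tcp travel mm 21.53 [-6.8 -2.9  7.5] 50.009992299601436
edge x rel nest [-4.2 -4.3 -4.3 -4.2 -4.3 -4.3 -4.3 -4.5 -4.4 -4.3]
corner z nan
  return _methods._mean(a, axis=axis, dtype=dtype,
  ret = ret.dtype.type(ret / rcount)
```

View pics/blade1.png

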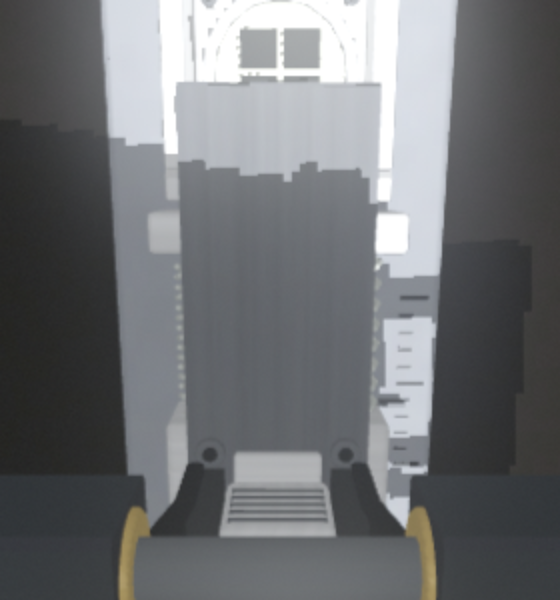

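The blade is about 4 mm short of half. The carriage's mark is at row 399 against the half mark at row 383, and the blade edge is at row 83 against the window's cross line at row 72.

Run:
```python
from h import *
a=np.load("w5.npz");p=dict(intrinsics=a["K"],camera_from_world=a["T"]);X=np.array([np.cos(.077),-np.sin(.077)]);nest=np.array([.5698,.001])
f=lambda u,v,z:round((cast(p,u,v,z)[:2]-nest)@X*1e3,2)
print("edge",f(320,41.2,.043),"window line",f(320,36,.038),"tcp-based")
P=cloud(a["d"],p)
for n,cx,cy in[("full",414,297),("half",409,383),("rest",408,465),("ptr",391,400)]:
    u,v=180+cx/2,cy/2; print(n,[f(u,v,z) for z in(.012,.03)],"depth z",P[int(v),int(u)-3:int(u)+4,2].round(3))
g=cv2.cvtColor(a["im"],cv2.COLOR_RGB2GRAY);print("col320",g[25:50,318].tolist(),g[25:50,324].tolist())
```

```text
edge -4.61 window line -1.74 tcp-based
full [np.float64(-56.73), np.float64(-54.19)] depth z [0.013 0.014 0.012 0.013 0.014 0.014 0.012]
half [np.float64(-81.96), np.float64(-77.2)] depth z [0.013 0.013 0.013 0.216 0.013 0.014 0.013]
rest [np.float64(-107.65), np.float64(-100.62)] depth z [0.014 0.013 0.012 0.012 0.013 0.013 0.013]
ptr [np.float64(-87.16), np.float64(-81.95)] depth z [0.018 0.018 0.017 0.018 0.018 0.018 0.018]
col320 [221, 220, 220, 220, 220, 220, 220, 219, 219, 250, 255, 255, 255, 219, 207, 172, 189, 195, 195, 195, 194, 194, 193, 193, 193] [167, 169, 167, 167, 167, 166, 167, 166, 164, 234, 255, 255, 255, 164, 158, 157, 186, 197, 198, 198, 199, 198, 198, 197, 196]
```

Scale and TCP travel both give about 3.5 mm still to go.

Request:
arm_command(deltas=[-1, 0.002, 0, 0, 0, -1, 0.0016, 0, 0, 0, -1, 0, 0, 0, 0, -1, 0, 0, 0, 0, -1, 0, 0, 0, 0])

```text
time: 12.92
position: [0.4715, 0.0098, 0.0539]
tool_rot: [0.999, -0.038, -0.003, -0.0]
ft_force: [-7.5, -1.7, 6.9]
grip_width: 0.0255
grip_force: 50.0
```

```bash
python3 b.py blade2.png 2>/dev/null
```

```text
tcp travel mm 24.69 [-7.5 -1.7  6.9] 50.01055450178683
edge x rel nest [ 2.7 -1.1 -1.1 12.8 14.8 -1.2 -1.1 -1.3 -1.3 -1.2]
corner z 0.03484024008635256
```

View pics/blade2.png

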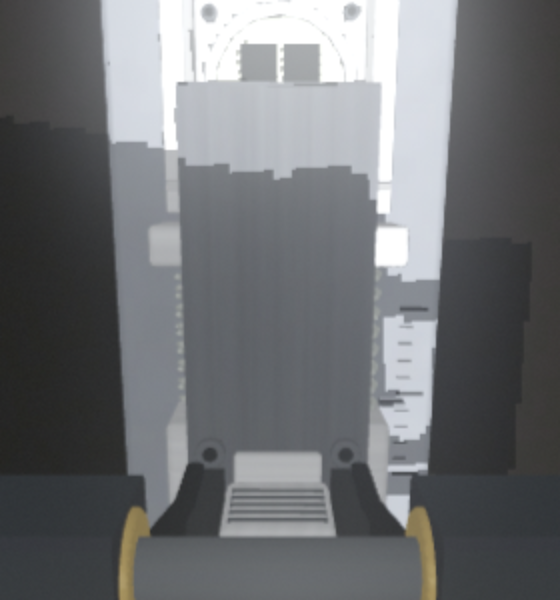

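The mark is at row 400 against the half mark at row 393. After the height correction that is about 0.5 mm short. The edge lies on the window's cross line, and one small nudge remains.

Request:
arm_command(deltas=[-1, 0.0006, 0, 0, 0, -1, 0, 0, 0, 0, -1, 0, 0, 0, 0, -1, 0, 0, 0, 0])

```text
time: 13.48
position: [0.4718, 0.0098, 0.0539]
tool_rot: [0.999, -0.038, -0.004, -0.0]
ft_force: [-7.8, -2.2, 8.3]
grip_width: 0.0251
grip_force: 50.0
```

```bash
python3 b.py blade3.png 2>/dev/null; python3 -c "
from h import *
im,d,p=cam('scene');P=cloud(d,p);print('bezel z',np.nanmax(0))"
```

```text
tcp travel mm 25.01 [-7.8 -2.2  8.3] 50.01107088290155
edge x rel nest [-0.9 -0.8 10.3 11.9 -0.8 -0.9 -0.9  9.9  2.1 -0.9]
corner z 0.03487798958995572
bezel z 0
```

```bash
python3 -c "
from rig import order
print(order.hand_in())"
```

```text
the job is handed in; nothing more can be done
None
```

I seated the aluminium cell fully in the nest, window up with its connector in the slot, and handed the job in at about 14 s with the gripper still holding the blade at half: 25.0 mm of travel measured at the tool, about 8 N from the spring.

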